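Rehang the lift-off door of the gauge cabinet

TASK

The door of the small gauge cabinet has been lifted off and stands in the slotted stand. Hang it back on the cabinet so that both of its knuckles drop fully home over the two upright pins and let go of it there, then swing it shut and leave it. Feel your way on gently, without forcing the door against the cabinet (never more than 30 N), and leave the things in and around the cabinet where they are.

Things in the scene. Friction and masses are not known exactly. Their poses are not given: they have to be found in the camera images.
- cabinet: Small grey gauge cabinet, fixed, 85 deep (x) x 124 wide (y) x 122 mm high, open to its own -x (front face at x = -42.5 mm). Origin: centre of its underside, on the desk. Floor top 10 mm above the desk, with loose small things on it. On the left of the front (+y) a steel hinge strip carries two upright steel pins, one above the other on one vertical axis, 14 mm ahead of the front.
- pin_nominal (a point): Middle of the pin axis' possible places, at the lower pin's root: 24 mm above the desk, cabinet x = -56.5, y = +50 mm; cabinet's axes. The strip is screwed to a slotted flange (y = 28 to 72 mm) and the pins stand up to 12 mm to either side of this in the cabinet's y (exact in x and z), differently every time; no measurement tells it: see it, or feel it, e.g. touch a knuckle sideways to its pin.
- upper_pin_nominal (a point): The same for the upper pin's root, 64 mm higher. Both pins: 8 mm diameter, 14 mm tall, the last 1.5 mm bevelled to 6 mm diameter, pointing up from round shoulders (15 mm diameter) on 6 mm thick arms that run back to the strip. The strip is clamped fast and does not give.
- door_center (a point): Centre of the grey door panel: 108 wide (own x) x 10 thick (y) x 106 mm high (z, up), door 0.16 to 0.26 kg. Own +x points to the hinge edge, +y to the outer face with a steel knob (14 mm diameter, reaching 13 mm off the face, 38 mm from here toward the free edge, 5 mm lower). Grip it from above across its thickness at the middle of the top edge.
- door_axis (a point): On the door's hinge axis, at the underside of the lower knuckle: 64 mm in own x, 6.5 in y and -41 in z from door_center; same axes. Two steel knuckles, tubes of 16 mm outer and 9.6 mm inner diameter, 14 mm high, undersides at this point and 64 mm above it. Fully home this point is at the lower pin's root, 24 mm above the desk (up to 0.5 mm lower).
- door: The door; origin at the centre of the panel's lower edge, 53 mm below door_center, same axes; hung, 12 mm above the desk. Its axes are parallel to the cabinet's when it is 90 degrees open (free edge straight out of the front). Shut, it has turned 90 degrees counter-clockwise seen from above, free edge on two soft sprung rubber bumpers 5 mm proud of the front. Turns freely; no latch.
- door_stand: Fixed plywood stand in which the door stands upright at the start; origin: centre of its underside. 60 mm long (x) x 56 mm wide (y) x 30 mm high, with an open-ended slot along its x, 13 mm wide, floor 10 mm above the desk, so 20 mm deep: lift the door straight up more than 20 mm.
- gauge_block: Loose steel gauge block, 16 x 34 x 15 mm, on the cabinet's floor. Origin: centre of its underside. Leave alone.
- ocular: Loose black eyepiece, 34 mm diameter, 40 mm high, on the cabinet's floor. Origin: centre of its underside. Leave alone.
- lens: Loose black spare lens, 49 mm diameter, 35 mm high, on the desk to the right of the cabinet. Origin: centre of its underside. Leave alone.
- oiler: Loose small oil bottle, 34 mm diameter, 96 mm high, standing on the desk to the right of the cabinet's front. Origin: centre of its underside. Leave alone.

How it is judged (in metres and radians):
On the way:
1. The door hangs on the cabinet by itself, let go of, upright, both knuckles fully home over the pins (z of door_axis in the frame of cabinet between 0.0215 and 0.0265 m and x of door_axis in the frame of cabinet between -0.0595 and -0.0535 m and y of door_axis in the frame of cabinet between 0.0355 and 0.0645 m and angle between door_center's own z axis and vertical below 0.06 rad and contact force between the fingers and door below 0.3 N), for 0.2 s.
At the end, for the whole second after the job is handed in: The door hangs upright (within 0.06 rad) on both pins, its knuckles home within 2.5 mm of the seated height and on the hinge line (3 mm in the cabinet's x, within the strip's range plus 2.5 mm in y), shut to within 0.10 rad of the cabinet's front, released and at rest (z of door_axis in the frame of cabinet between 0.0215 and 0.0265 m and x of door_axis in the frame of cabinet between -0.0595 and -0.0535 m and y of door_axis in the frame of cabinet between 0.0355 and 0.0645 m and angle between door_center's own z axis and vertical below 0.06 rad and angle between the x axis of door_center and the y axis of cabinet, either way round below 0.1 rad and y of door_center in the frame of cabinet between -0.031 and 0.003 m and linear speed of door below 0.01 m/s and angular speed of door below 0.05 rad/s); the robot touches nothing.
It fails at once if The door is pressed or knocked against the cabinet or its hinge pins with more than 30 N (contact force between door and cabinet above 30 N).
It fails at once if The gauge block in the cabinet is moved by more than 15 mm (distance of gauge_block from where it was at the start of the episode above 0.015 m).
It fails at once if The eyepiece in the cabinet is moved by more than 15 mm (distance of ocular from where it was at the start of the episode above 0.015 m).
It fails at once if The spare lens is moved by more than 15 mm (distance of lens from where it was at the start of the episode above 0.015 m).
It fails at once if The oil bottle is moved by more than 15 mm (distance of oiler from where it was at the start of the episode above 0.015 m).
It also fails if it takes over 54 s, if anything falls off the work surface, if the arm or the gripper's body presses on something with over 40 N, if the wrist force passes 120 N, or if a joint passes its speed limit or range.

ROBOT

A 6-joint arm with a two-finger parallel gripper is mounted at the origin on a cart in front of the work surface, level with it; the furniture and walls round the work are solid. World frame = base frame: x ahead of the robot, y to its left, z up, the work surface at z = 0. Lengths are in mm, angles in rad, forces in N, time in s.
With the tool pointing down it reaches from about 350 to 875 mm from the base axis. Payload 4.2 kg.
Tool frame: the origin (TCP) lies midway between the tips of the shut fingers; the grasp point (between the pads) lies 19 mm behind it; z points along the fingers, y is the line along which they close (so a half turn about z gives the same grasp; the last joint's range is limited). The gripper opens to 85 mm and grips with 20 to 120 N. Pads are 22 mm wide; open, the fingers measure 114 mm over their backs; the gripper's body (76 mm by 85 mm) begins 54 mm behind the grasp point. The pads swing forward as they close: fully open they stand 13 mm farther back than shut.
Start: joints at [1.456, 0.385, 0.008, 0, -1.194, -0.259], TCP at [228.189, 581.832, 231.312] pointing down, gripper open.
Joint ranges: [-3.14, 3.14], [-1.21, 2.06], [-1.07, 1.41], [-3.16, 2.05], [-2.99, -0.16], [-3.1, 3.1]. Speed limits (rad/s): [2.79, 2.79, 3.14, 3.14, 3.14, 3.14].

INTERFACE

Orientations are given as a unit quaternion [x, y, z, w].
In Python, from bench import arm gives the robot as it stands. The module is installed in compiled form; this text tells all that it offers.
- The arm moves only by the shell command python3 -m handwheel 'ROWS' [OPENING]. ROWS is JSON, a list of rows, each an object of numbers: "x", "y", "z": the shift along the world's x, y, z each as a share of 20 cm, from -1 to 1; "ax", "ay", "az": the turn, a rotation vector about the world's x, y, z each as a share of 90 degrees, from -1 to 1. In form: [{"x": .., "y": .., "z": .., "ax": .., "ay": .., "az": ..}, ...]. A call has exactly 8 rows; each row shifts and turns the commanded pose from where the row before left it; what a row does not reach is not made up. A row lasts 1/10 s, in which the tool goes at most 50 mm and 8.59 degrees, less where a joint would pass 70% of its speed; a pose out of reach is approached as far as the arm can. A call with a number of a shift or a turn outside -1 to 1 is refused whole. A call with a gripper value outside its range is refused whole. OPENING is the opening, from -1 (shut) to 1 (fully open), set as the call begins (- or left out, the last holds). The fingers move at their own pace and stop on an object; the grip force is fixed at half the most. Time passes only in rows, so rows that do not move let the fingers close, or fill a call up. It gives the time, the measured TCP pose, the force, the opening and the grip force at its end, in the units of the state.
- arm.read_state(): the state, without advancing time (a new reading comes with each control period).
- arm.get_image(name): name is "scene" or "top" or "wrist"; returns the picture (400x640x3 uint8, red, green, blue); there is no depth.
- arm.camera_params(name): a dict with "K" (3x3 intrinsics, pixels), "position" and "orientation" of the camera in the world. Camera axes: x right, y down, z forward; pixel columns grow to the right and rows downward; lengths in mm; the calibration is good to about 2 mm. A picture is of the moment at which its call begins: read the wrist's pose just before it. camera_params takes no time and is no camera call; for the wrist camera it gives the pose at the moment of the call.
- arm.job_done(): hands the job in; it is judged then, once.
The state is a dict: "clock": time; "joints": joint angles; "joint_vel": joint speeds; "joint_efforts": joint torques, N m; "position": TCP position; "ee_rot": TCP orientation; "contact_force": force on the tool from outside, world axes, zero at the start; "wrist_torque": the same for the moment, N m; "gripper_width": finger opening in mm; "grasp_force": force on a finger pad.
Only numpy, scipy, OpenCV 4.12 (cv2) and the standard library are available. Lean on these libraries where they do the work, as an engineer would, in place of code of your own. Each camera call takes 0.05 s, during which the arm holds its last target. There are 200 camera calls.

## Working session

There is one attempt and no reset: what is moved stays moved. The work goes in short steps, Python scripts to look and compute and a shell command to move; the robot and the scene stay as the last step left them, time stands still between calls to the robot, and variables do not carry over. Pictures are saved under pics/ and viewed, at most 10 in all, crops included, and the job is handed in when it is done.

```bash
mkdir -p pics
cat > h.py <<'E'
import numpy as np, cv2
from scipy.spatial.transform import Rotation as R
from bench import arm
def cam(n):
    p=arm.camera_params(n); return np.array(p["K"]),np.array(p["position"]),R.from_quat(p["orientation"]).as_matrix()
def ray(n,u,v,z,c=None):
    K,P,M=c or cam(n); d=M@np.linalg.solve(K,[u,v,1]); return P+d*(z-P[2])/d[2]
def proj(n,X,c=None):
    K,P,M=c or cam(n); q=K@(M.T@(np.array(X)-P)); return q[:2]/q[2]
def save(n,f):
    im=arm.get_image(n)[:,:,::-1]; cv2.imwrite('pics/'+f,im); return im
E
python3 - <<'E'
from h import *
for n in("scene","top"):
    save(n,n+'0.png'); K,P,M=cam(n); print(n,K.round(1).tolist(),P.round(),M.round(3).tolist())
s=arm.read_state(); print(s["clock"],s["ee_rot"],s["gripper_width"],s["contact_force"])
E
```

```text
scene [[399.4, 0.0, 318.0], [0.0, 399.4, 202.0], [0.0, 0.0, 1.0]] [-168. -450.  704.] [[0.559, -0.484, 0.673], [-0.829, -0.317, 0.46], [-0.009, -0.815, -0.579]]
top [[472.1, 0.0, 317.8], [0.0, 472.1, 204.5], [0.0, 0.0, 1.0]] [ 486.   51. 1350.] [[-0.008, -0.998, 0.069], [-1.0, 0.008, -0.006], [0.006, -0.069, -0.998]]
0.1 [ 9.82567103e-01 -1.85905690e-01 -1.21707325e-04  9.73533011e-04] 85.37110565846609 [-0.28669103 -0.50521927  0.00923541]
```

View pics/scene0.png

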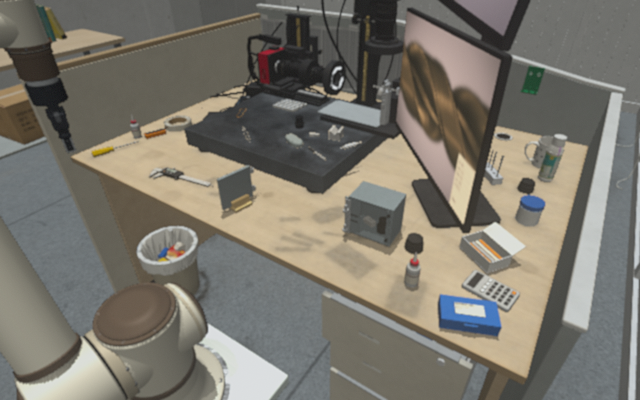

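View pics/top0.png

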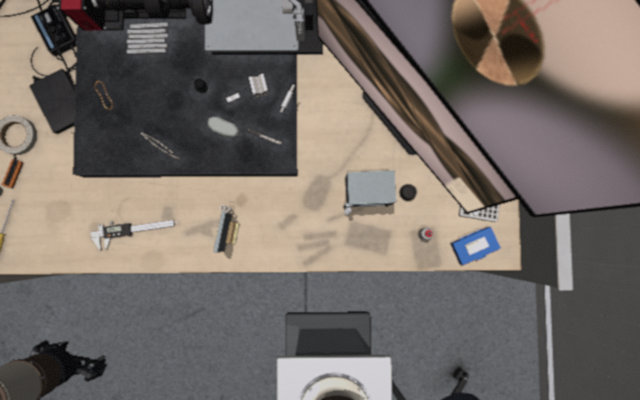

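The scene view shows the door in its stand at about (237,190) and the cabinet at (376,213) with its hinge strip at the left front. In the top view the door is at (222,230), the cabinet at (370,188), the hinge at about (348,209) and the oiler at (426,234). Next I'll enlarge those areas.

Run:
```python
import cv2,numpy as np
t=cv2.imread('pics/top0.png');s=cv2.imread('pics/scene0.png')
f=lambda i,x,y:cv2.resize(i[y:y+50,x:x+66],(400,300),interpolation=cv2.INTER_CUBIC)
g=lambda i,x,y:cv2.resize(i[y:y+75,x:x+100],(400,300),interpolation=cv2.INTER_CUBIC)
cv2.imwrite('pics/m1.png',np.vstack([np.hstack([f(t,195,205),f(t,335,165)]),np.hstack([g(s,190,150),g(s,325,175)])]))
```

```text
(no output)
```

View pics/m1.png

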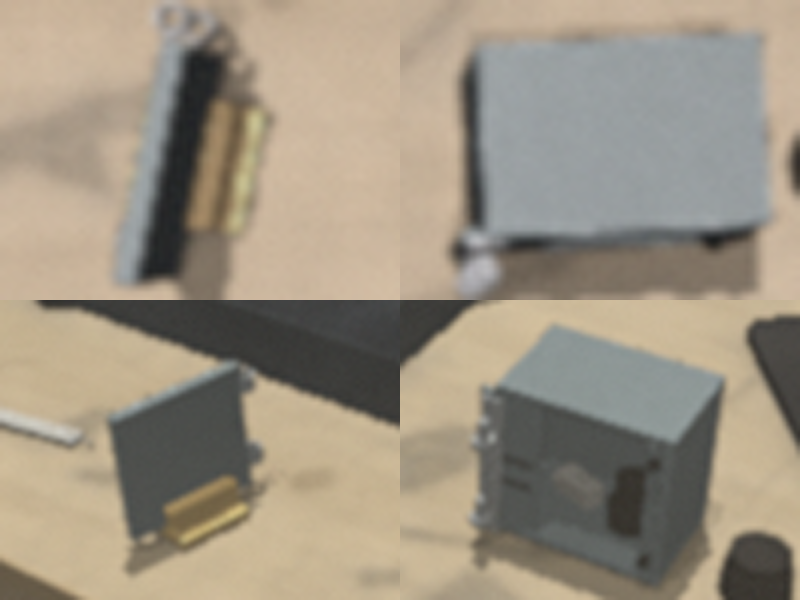

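The door's top edge runs from crop (127,280) to (180,40), with its knuckles at (170,18) on the +y (outer) side. The cabinet front faces the robot, and the upper pin is near crop (478,272). Now I'll measure these.

Run:
```python
from h import *
t=cv2.imread('pics/top0.png'); c=cam("top")
S=66/400
def seg(x0,y0,w,h,lo):
    r=t[y0:y0+h,x0:x0+w].astype(int); b,g,rr=r[...,0],r[...,1],r[...,2]
    m=((b>lo)&(b>=rr)).astype(np.uint8)
    cs,_=cv2.findContours(m,cv2.RETR_EXTERNAL,cv2.CHAIN_APPROX_NONE); k=max(cs,key=cv2.contourArea)+[[x0,y0]]
    return cv2.boxPoints(cv2.minAreaRect(k)),cv2.contourArea(k)
for nm,a,z in(("door",(208,212,25,45),116),("cab",(340,165,60,42),122)):
    b,A=seg(*a,115); print(nm,A,b.round(1).tolist()); P=np.array([ray("top",*p,z,c) for p in b]); print(P.round(1).tolist(),P.mean(0).round(1))
for nm,u,v,z in(("doorfree",127,278,116),("doorhinge",176,42,116),("knuck",170,18,116-12+0,),):
    print(nm,ray("top",195+u*S,205+v*S,z,c).round(1))
print("pin",ray("top",335+(478-400)*S,165+272*S,102,c).round(1))
for nm,u,v in(("cFL",485,238),("cFR",770,220),("cBL",478,40),("cBR",762,34)): print(nm,ray("top",335+(u-400)*S,165+v*S,122,c).round(1))
print("oiler",ray("top",426,234,96,c).round(1))
```

```text
door 85.5 [[213.39999389648438, 250.6999969482422], [221.5, 211.6999969482422], [225.0, 212.39999389648438], [216.89999389648438, 251.39999389648438]]
[[453.7, 315.1, 116.0], [555.0, 294.8, 116.0], [553.0, 285.7, 116.0], [451.7, 306.1, 116.0]] [503.3 300.4 116. ]
cab 1407.0 [[343.3999938964844, 173.39999389648438], [392.8999938964844, 169.3000030517578], [395.70001220703125, 202.0], [346.1000061035156, 206.1999969482422]]
[[652.7, -24.7, 122.0], [662.6, -154.9, 122.0], [576.4, -160.4, 122.0], [566.6, -30.8, 122.0]] [614.6 -92.7 122. ]
doorfree [453.1 308.5 116. ]
doorhinge [554.3 288.1 116. ]
knuck [565.4 293.1 104. ]
pin [558.  -36.7 102. ]
cFL [571.5 -38.5 122. ]
cFR [ 578.3 -161.4  122. ]
cBL [657.3 -36.6 122. ]
cBR [ 659.  -159.5  122. ]
oiler [ 492.6 -243.8   96. ]
```

```bash
python3 -m handwheel '[{"x":0.17,"y":-0.176,"az":0.014},{"x":0.172,"y":-0.176,"az":0.014},{"x":0.172,"y":-0.176,"az":0.014},{"x":0.172,"y":-0.176,"az":0.014},{"x":0.172,"y":-0.176,"az":0.014},{"x":0.172,"y":-0.176,"az":0.014},{"x":0.172,"y":-0.176,"az":0.014},{"x":0.172,"y":-0.176,"az":0.014}]' 1
python3 - <<'E'
from h import *
im=save("wrist","w1.png"); K,P,M=cam("wrist"); print(K.round(1).tolist(),P.round(1),M.round(3).tolist())
E
```

```text
[[301.2, 0.0, 323.1], [0.0, 301.2, 202.0], [0.0, 0.0, 1.0]] [294.2 556.9 373.7] [[-0.365, -0.894, -0.26], [-0.931, 0.35, 0.1], [0.001, 0.279, -0.96]]invalid input at $[0]: expected keys x, y, z, ax, ay, az
```

View pics/w1.png

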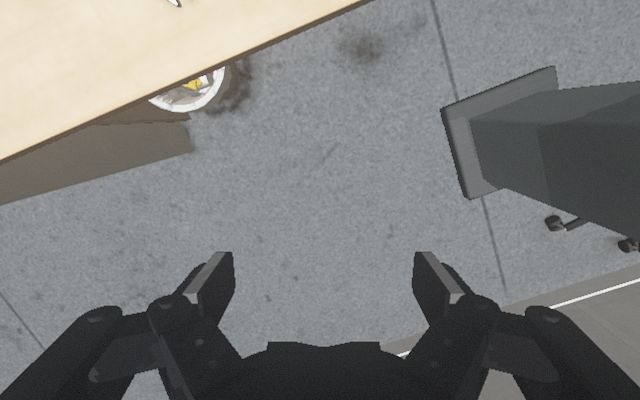

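The move was refused because every key must be given in each row. The wrist view shows only floor; the fingers are in the lower part of the picture, and image-up is the tool's +x.

```bash
python3 -m handwheel '[{"x":0.172,"y":-0.176,"z":0,"ax":0,"ay":0,"az":0.014},{"x":0.172,"y":-0.176,"z":0,"ax":0,"ay":0,"az":0.014},{"x":0.172,"y":-0.176,"z":0,"ax":0,"ay":0,"az":0.014},{"x":0.172,"y":-0.176,"z":0,"ax":0,"ay":0,"az":0.014},{"x":0.172,"y":-0.176,"z":0,"ax":0,"ay":0,"az":0.014},{"x":0.172,"y":-0.176,"z":0,"ax":0,"ay":0,"az":0.014},{"x":0.172,"y":-0.176,"z":0,"ax":0,"ay":0,"az":0.014},{"x":0,"y":0,"z":0,"ax":0,"ay":0,"az":0.014}]' 1
python3 - <<'E'
from h import *
im=save("wrist","w2.png"); K,P,M=cam("wrist"); print(P.round(1),M.round(3).tolist())
np.savez('w2.npz',K=K,P=P,M=M)
E
```

```text
clock: 0.95
position: [471.8, 331.3, 230.9]
ee_rot: [0.995, -0.102, -0.0, 0.001]
contact_force: [0.0, 0.1, -0.1]
gripper_width: 85.6
grasp_force: 0.0
[540.2 320.1 374. ] [[-0.199, -0.941, -0.274], [-0.98, 0.191, 0.055], [0.001, 0.279, -0.96]]
```

View pics/w2.png

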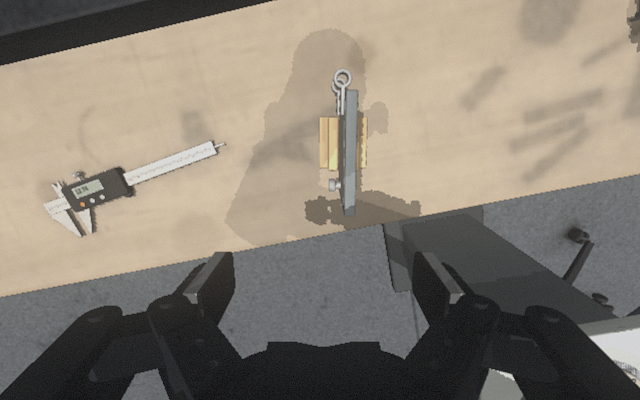

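The wrist view shows the door's top edge almost vertical in the picture, from (351,91) at the hinge end to (348,213) at the free end. The upper knuckle ring is at (342,78) and the knob at (334,184).

Run:
```python
from h import *
t=cv2.imread('pics/w2.png'); d=np.load('w2.npz'); c=(d['K'],d['P'],d['M'])
r=t[85:220,325:372].astype(int); b,g,rr=r[...,0],r[...,1],r[...,2]
print(t[150,340:365].tolist())
m=((b>rr-2)&(b>85)).astype(np.uint8)
m=cv2.morphologyEx(m,cv2.MORPH_OPEN,np.ones((5,5)))
cs,_=cv2.findContours(m,cv2.RETR_EXTERNAL,cv2.CHAIN_APPROX_NONE); k=max(cs,key=cv2.contourArea)+[[325,85]]
bx=cv2.boxPoints(cv2.minAreaRect(k)); P=np.array([ray("",*p,116,c) for p in bx]); print(bx.round(1).tolist(),P.round(1).tolist(),P.mean(0))
e=sorted(P.tolist()); f=(np.array(e[2])+e[3]-np.array(e[0])-e[1])/2; print("yaw",np.degrees(np.arctan2(f[1],f[0])),np.linalg.norm(f))
kn=ray("",342.5,77,100,c); print("knuckle top z100?",kn)
y=np.arctan2(f[1],f[0]); C=P.mean(0); print("pred axis",C[:2]+R.from_euler('z',y).as_matrix()[:2,:2]@[64,6.5], "knuck top z", 63-41+64+14)
s=arm.read_state(); q=R.from_quat(s["ee_rot"]).as_matrix(); print(q.round(4).tolist(),s["position"])
```

```text
[[85, 92, 100], [85, 94, 98], [87, 91, 95], [99, 106, 111], [100, 106, 109], [103, 107, 106], [146, 147, 145], [154, 154, 150], [150, 151, 147], [152, 152, 147], [149, 151, 146], [147, 149, 146], [145, 146, 144], [145, 147, 142], [145, 147, 141], [132, 135, 128], [112, 128, 137], [111, 145, 170], [106, 137, 159], [101, 130, 149], [102, 128, 148], [105, 135, 158], [134, 173, 189], [163, 214, 221], [161, 212, 218]]
[[343.5, 209.0], [346.0, 89.80000305175781], [356.6000061035156, 90.0], [354.1000061035156, 209.1999969482422]] [[456.5, 318.2, 116.0], [555.1, 298.1, 116.0], [553.2, 289.7, 116.0], [454.4, 308.9, 116.0]] [504.79797374 303.73120057 116.        ]
yaw -11.262553996510759 100.61286862250543
knuckle top z100? [566.58393689 297.80629673 100.        ]
pred axis [568.83497834 297.60649308] knuck top z 100
[[0.9798, -0.1999, -0.0007], [-0.1999, -0.9798, -0.0007], [-0.0006, 0.0009, -1.0]] [470.46856742 333.04185223 230.809927  ]
```

```bash
python3 -m handwheel '[{"x":0.06,"y":-0.0525,"z":-0.05,"ax":0,"ay":0,"az":0},{"x":0.06,"y":-0.06,"z":-0.1,"ax":0,"ay":0,"az":0},{"x":0.04,"y":-0.04,"z":-0.15,"ax":0,"ay":0,"az":0.002},{"x":0,"y":0,"z":-0.15,"ax":0,"ay":0,"az":0},{"x":0,"y":0,"z":-0.15,"ax":0,"ay":0,"az":0},{"x":0,"y":0,"z":-0.115,"ax":0,"ay":0,"az":0},{"x":0,"y":0,"z":0,"ax":0,"ay":0,"az":0},{"x":0,"y":0,"z":0,"ax":0,"ay":0,"az":0}]' 1
python3 -m handwheel '[{"x":0,"y":0,"z":0,"ax":0,"ay":0,"az":0},{"x":0,"y":0,"z":0,"ax":0,"ay":0,"az":0},{"x":0,"y":0,"z":0,"ax":0,"ay":0,"az":0},{"x":0,"y":0,"z":0,"ax":0,"ay":0,"az":0},{"x":0,"y":0,"z":0,"ax":0,"ay":0,"az":0},{"x":0,"y":0,"z":0,"ax":0,"ay":0,"az":0},{"x":0,"y":0,"z":0,"ax":0,"ay":0,"az":0},{"x":0,"y":0,"z":0,"ax":0,"ay":0,"az":0}]' -1
```

```text
clock: 1.8
position: [500.8, 305.5, 88.2]
ee_rot: [0.995, -0.096, -0.0, 0.0]
contact_force: [0.1, 1.0, 0.1]
gripper_width: 85.6
grasp_force: 0.0
clock: 2.6
position: [500.9, 304.2, 88.8]
ee_rot: [0.995, -0.097, -0.0, 0.001]
contact_force: [-0.7, -3.0, 5.1]
gripper_width: 9.0
grasp_force: 59.0
```

```bash
python3 -m handwheel '[{"x":0,"y":0,"z":0.05,"ax":0,"ay":0,"az":0},{"x":0,"y":0,"z":0.1,"ax":0,"ay":0,"az":0},{"x":0,"y":0,"z":0.1,"ax":0,"ay":0,"az":0},{"x":0,"y":-0.1,"z":0.05,"ax":0,"ay":0,"az":0.03},{"x":-0.03,"y":-0.18,"z":0,"ax":0,"ay":0,"az":0.03},{"x":-0.05,"y":-0.2,"z":0,"ax":0,"ay":0,"az":0.03},{"x":-0.05,"y":-0.2,"z":0,"ax":0,"ay":0,"az":0.03},{"x":-0.05,"y":-0.2,"z":0,"ax":0,"ay":0,"az":0.03}]'
python3 -m handwheel '[{"x":-0.05,"y":-0.2,"z":0,"ax":0,"ay":0,"az":0.01},{"x":0,"y":-0.2,"z":0,"ax":0,"ay":0,"az":0},{"x":0,"y":-0.2,"z":0,"ax":0,"ay":0,"az":0},{"x":0,"y":-0.18,"z":0,"ax":0,"ay":0,"az":0},{"x":0,"y":-0.1,"z":0,"ax":0,"ay":0,"az":0},{"x":0,"y":0,"z":0,"ax":0,"ay":0,"az":0},{"x":0,"y":0,"z":0,"ax":0,"ay":0,"az":0},{"x":0,"y":0,"z":0,"ax":0,"ay":0,"az":0}]'
python3 - <<'E'
from h import *
s=arm.read_state(); im=save("wrist","w3.png"); K,P,M=cam("wrist"); print(P.round(1),M.round(3).tolist(),s["position"],R.from_quat(s["ee_rot"]).as_matrix().round(4).tolist(),s["contact_force"])
np.savez('w3.npz',K=K,P=P,M=M,T=s["position"],Q=s["ee_rot"])
E
```

```text
clock: 3.4
position: [464.5, 128.1, 148.3]
ee_rot: [1.0, 0.022, 0.0, -0.001]
contact_force: [0.9, -1.0, -2.5]
gripper_width: 8.9
grasp_force: 58.5
clock: 4.2
position: [455.3, -46.2, 148.4]
ee_rot: [1.0, 0.029, 0.0, -0.0]
contact_force: [-0.6, -0.2, -1.5]
gripper_width: 8.7
grasp_force: 58.8
[526.1 -41.  291.6] [[0.059, -0.959, -0.278], [-0.998, -0.056, -0.016], [-0.001, 0.278, -0.961]] [455.28908722 -46.23123213 148.36881951] [[0.9983, 0.0575, 0.0007], [0.0575, -0.9983, 0.0005], [0.0007, -0.0004, -1.0]] [-0.56967757 -0.23844225 -1.45073336]
```

View pics/w3.png

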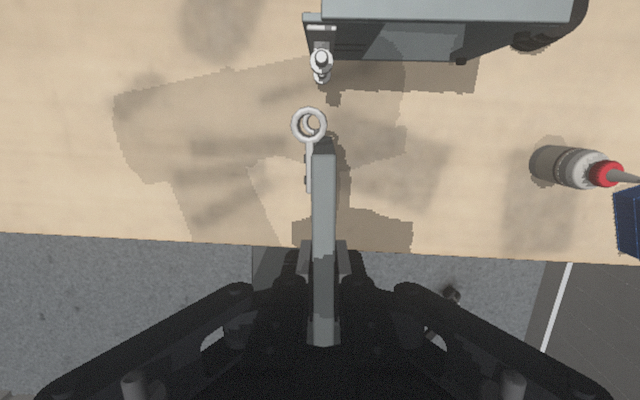

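The door is held straight. The upper knuckle ring is at about (309,125), the pins are just ahead at about (321,62), and the cabinet's top front edge runs from (322,20) to (572,27). I'll zoom in.

Run:
```python
import cv2,numpy as np
t=cv2.imread('pics/w3.png')
a=cv2.resize(t[5:155,285:365],(320,600),interpolation=cv2.INTER_CUBIC)
b=cv2.resize(t[0:100,300:620][:, :],(480,150),interpolation=cv2.INTER_CUBIC)
c=cv2.resize(t[35:95,297:345],(480,600-150)[::1] if 0 else (360,450),interpolation=cv2.INTER_CUBIC)
o=np.zeros((600,800,3),np.uint8); o[:,:320]=a; o[:150,320:]=b; o[150:,320:680]=c
cv2.imwrite('pics/m3.png',o)
g=cv2.cvtColor(t,cv2.COLOR_BGR2GRAY).astype(float)
# cabinet top/front edge per column
for u in range(335,560,25):
    col=cv2.GaussianBlur(g,(5,5),0)[8:40,u]; d=np.diff(col); print(u,8+int(np.argmin(d)),round(d.min(),1),end='; ')
```

```text
335 29 -33.5; 360 17 -32.1; 385 18 -30.3; 410 18 -27.6; 435 19 -28.3; 460 19 -26.4; 485 20 -27.7; 510 20 -24.4; 535 21 -26.3;
```

View pics/m3.png

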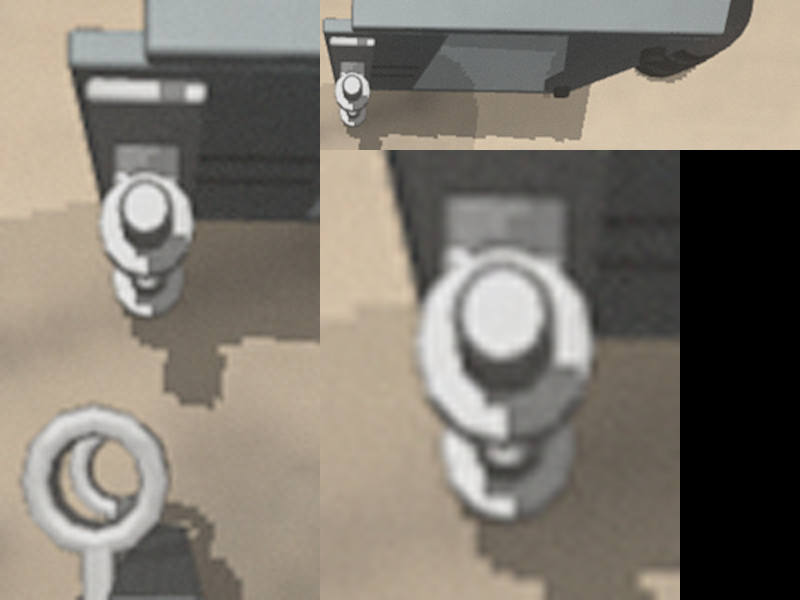

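The upper pin's top disc is at (321.5,56.4) and its shoulder at (321.4,60.8). The ring centre is at (309,124), and the cabinet edge slopes about 1.3° in the picture.

```bash
cat > m.py <<'E'
from h import *
import sys
def rel(f,pt,sh,rg,e1=None,e2=None):
    d=np.load(f); c=(d['K'],d['P'],d['M']); T=d['T']; q=R.from_quat(d['Q']).as_matrix()
    ax=T[2]-66.8
    p=ray("",*pt,102,c); s=ray("",*sh,88,c); r=ray("",*rg,ax+78,c)
    print("tool yaw",np.degrees(np.arctan2(q[1,0],q[0,0])),"axis z",ax)
    print("pin",p,"shoulder",s,"ring",r,"delta",(p+s)[:2]/2-r[:2], "ring in tool",q.T@(r-T))
    if e1: a=ray("",*e1,122,c);b=ray("",*e2,122,c); v=a-b; print("cab yaw",np.degrees(np.arctan2(-v[0],v[1])),a,b)
E
python3 - <<'E'
from m import *
rel('w3.npz',(321.3,56.2),(321.2,60.6),(308.7,123.9),(360,17.5),(535,21.3))
E
```

```text
tool yaw 3.2943792247589316 axis z 81.56881951024299
pin [558.25917223 -37.93279754 102.        ] shoulder [558.14800287 -37.78874317  88.        ] ring [521.98051546 -35.01045318 159.56881951] delta [36.2230721  -2.85031718] ring in tool [ 67.23372457  -7.37465722 -11.1504795 ]
cab yaw 2.254646232499731 [573.55185704 -56.48080724 122.        ] [ 576.99116754 -143.8365299   122.        ]
```

```bash
python3 -m handwheel '[{"x":0,"y":-0.007,"z":-0.06,"ax":0,"ay":0,"az":0},{"x":0,"y":-0.007,"z":-0.07,"ax":0,"ay":0,"az":0},{"x":0.02,"y":0,"z":-0.05,"ax":0,"ay":0,"az":0},{"x":0.06,"y":0,"z":-0.008,"ax":0,"ay":0,"az":0},{"x":0.06,"y":0,"z":0,"ax":0,"ay":0,"az":0},{"x":0.041,"y":0,"z":0,"ax":0,"ay":0,"az":0},{"x":0,"y":0,"z":0,"ax":0,"ay":0,"az":0},{"x":0,"y":0,"z":0,"ax":0,"ay":0,"az":0}]'
python3 - <<'E'
from h import *
s=arm.read_state(); im=save("wrist","w4.png"); K,P,M=cam("wrist"); print(s["position"],s["contact_force"])
np.savez('w4.npz',K=K,P=P,M=M,T=s["position"],Q=s["ee_rot"])
c=(K,P,M)
p=proj("",[558.2,-37.9,102],c); print(p)
x,y=int(p[0])-30,max(0,int(p[1])-30); print(x,y)
cv2.imwrite('pics/m4.png',cv2.resize(im[y:y+60,x:x+80],(800,600),interpolation=cv2.INTER_CUBIC))
E
```

```text
clock: 5.05
position: [491.3, -49.9, 110.8]
ee_rot: [1.0, 0.028, -0.0, -0.0]
contact_force: [-0.4, 0.0, -2.5]
gripper_width: 8.9
grasp_force: 58.8
[491.3469718  -49.87642787 110.77994863] [-0.44619123  0.03623013 -2.50907123]
[308.50734955 121.55630009]
278 91
```

View pics/m4.png

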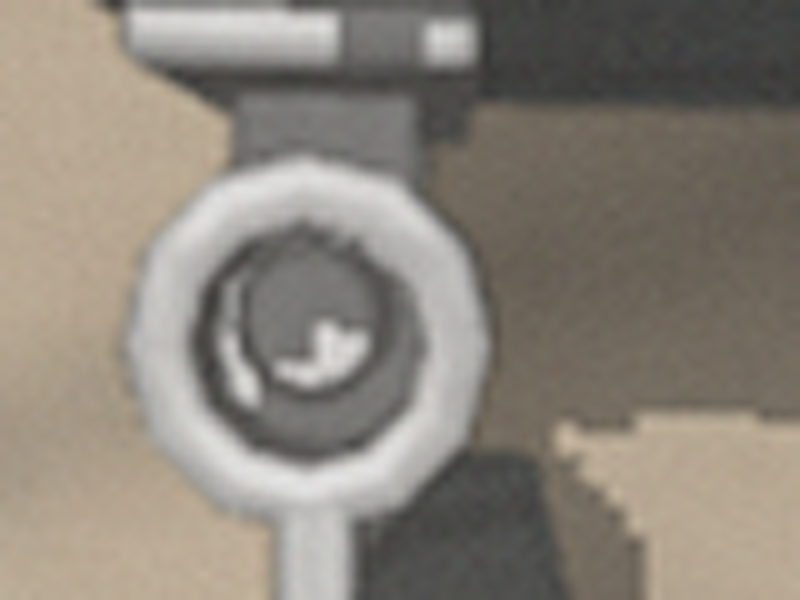

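The pin is visible inside the ring. Crop centres: ring (310,338), pin (313,315). They are nearly aligned, with a perspective difference still to remove.

Run:
```python
from m import *
f=lambda u,v:(278+(u+.5)/10-.5,91+(v+.5)/10-.5)
d=np.load('w4.npz'); c=(d['K'],d['P'],d['M'])
for z in(100.5,102): print(ray("",*f(313,315),z,c))
print(ray("",*f(310,338),d['T'][2]-66.8+78,c))
```

```text
[557.9381743 -38.0099272 100.5      ]
[557.97703748 -38.07695912 102.        ]
[557.54443646 -38.88401967 121.97994863]
```

```bash
python3 -m handwheel '[{"x":0.002,"y":0.004,"z":0,"ax":0,"ay":0,"az":0},{"x":0,"y":0,"z":-0.01,"ax":0,"ay":0,"az":0},{"x":0,"y":0,"z":-0.01,"ax":0,"ay":0,"az":0},{"x":0,"y":0,"z":-0.01,"ax":0,"ay":0,"az":0},{"x":0,"y":0,"z":-0.005,"ax":0,"ay":0,"az":0},{"x":0,"y":0,"z":-0.005,"ax":0,"ay":0,"az":0},{"x":0,"y":0,"z":0,"ax":0,"ay":0,"az":0},{"x":0,"y":0,"z":0,"ax":0,"ay":0,"az":0}]'
```

```text
clock: 5.9
position: [491.6, -49.1, 102.7]
ee_rot: [1.0, 0.028, -0.0, 0.0]
contact_force: [-0.3, 0.3, -2.1]
gripper_width: 9.0
grasp_force: 58.8
```

```bash
python3 -m handwheel '[{"x":0,"y":0,"z":-0.005,"ax":0,"ay":0,"az":0},{"x":0,"y":0,"z":-0.005,"ax":0,"ay":0,"az":0},{"x":0,"y":0,"z":-0.005,"ax":0,"ay":0,"az":0},{"x":0,"y":0,"z":-0.005,"ax":0,"ay":0,"az":0},{"x":0,"y":0,"z":-0.005,"ax":0,"ay":0,"az":0},{"x":0,"y":0,"z":-0.005,"ax":0,"ay":0,"az":0},{"x":0,"y":0,"z":0,"ax":0,"ay":0,"az":0},{"x":0,"y":0,"z":0,"ax":0,"ay":0,"az":0}]'
```

```text
clock: 6.7
position: [491.6, -49.1, 96.7]
ee_rot: [1.0, 0.028, -0.0, 0.0]
contact_force: [-0.4, -0.4, -2.5]
gripper_width: 9.0
grasp_force: 58.8
```

Sliding freely. The underside is at about 29.9 mm, so about 5.9 mm remains.

```bash
python3 -m handwheel '[{"x":0,"y":0,"z":-0.005,"ax":0,"ay":0,"az":0},{"x":0,"y":0,"z":-0.005,"ax":0,"ay":0,"az":0},{"x":0,"y":0,"z":-0.005,"ax":0,"ay":0,"az":0},{"x":0,"y":0,"z":-0.005,"ax":0,"ay":0,"az":0},{"x":0,"y":0,"z":-0.004,"ax":0,"ay":0,"az":0},{"x":0,"y":0,"z":-0.002,"ax":0,"ay":0,"az":0},{"x":0,"y":0,"z":0,"ax":0,"ay":0,"az":0},{"x":0,"y":0,"z":0,"ax":0,"ay":0,"az":0}]'
```

```text
clock: 7.5
position: [491.6, -49.1, 91.5]
ee_rot: [1.0, 0.028, -0.0, 0.0]
contact_force: [1.0, 0.4, -2.2]
gripper_width: 8.9
grasp_force: 58.8
```

```bash
python3 -m handwheel '[{"x":0,"y":0,"z":-0.0015,"ax":0,"ay":0,"az":0},{"x":0,"y":0,"z":-0.0015,"ax":0,"ay":0,"az":0},{"x":0,"y":0,"z":-0.001,"ax":0,"ay":0,"az":0},{"x":0,"y":0,"z":0,"ax":0,"ay":0,"az":0},{"x":0,"y":0,"z":0,"ax":0,"ay":0,"az":0},{"x":0,"y":0,"z":0,"ax":0,"ay":0,"az":0},{"x":0,"y":0,"z":0,"ax":0,"ay":0,"az":0},{"x":0,"y":0,"z":0,"ax":0,"ay":0,"az":0}]'
```

```text
clock: 8.3
position: [491.6, -49.1, 90.8]
ee_rot: [1.0, 0.028, 0.0, 0.0]
contact_force: [0.1, -0.7, -0.9]
gripper_width: 9.2
grasp_force: 59.1
```

```bash
python3 -m handwheel '[{"x":0,"y":0,"z":0,"ax":0,"ay":0,"az":0},{"x":0,"y":0,"z":0,"ax":0,"ay":0,"az":0},{"x":0,"y":0,"z":0,"ax":0,"ay":0,"az":0},{"x":0,"y":0,"z":0,"ax":0,"ay":0,"az":0},{"x":0,"y":0,"z":0,"ax":0,"ay":0,"az":0},{"x":0,"y":0,"z":0,"ax":0,"ay":0,"az":0},{"x":0,"y":0,"z":0,"ax":0,"ay":0,"az":0},{"x":0,"y":0,"z":0,"ax":0,"ay":0,"az":0}]' 0.3
python3 - <<'E'
from h import *
s=arm.read_state(); im=save("wrist","w5.png"); K,P,M=cam("wrist"); print(s["position"],s["contact_force"],s["gripper_width"])
np.savez('w5.npz',K=K,P=P,M=M,T=s["position"],Q=s["ee_rot"])
E
```

```text
clock: 9.1
position: [491.6, -49.1, 90.7]
ee_rot: [1.0, 0.028, -0.0, 0.0]
contact_force: [-0.7, -0.2, 0.2]
gripper_width: 55.6
grasp_force: 0.0
[491.58518458 -49.08402388  90.68032285] [-0.69157397 -0.2052911   0.17504154] 55.58078259156133
```

View pics/w5.png

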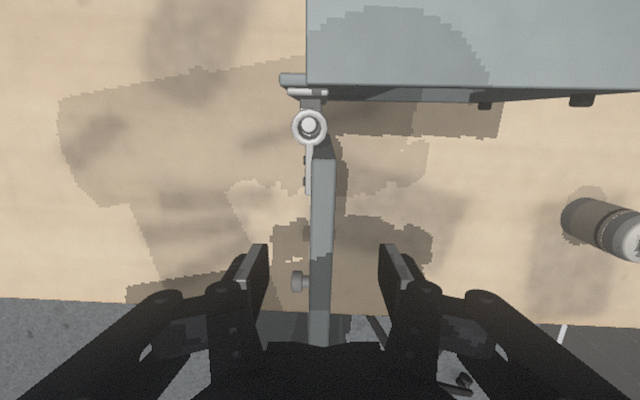

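The ring encircles the pin at (310,126), level with its top, and the door hangs straight with the fingers clear. Next I'll raise the hand, move to the outer side, close the fingers and work out the push path.

```bash
python3 -m handwheel '[{"x":0,"y":0,"z":0.05,"ax":0,"ay":0,"az":0},{"x":0,"y":0,"z":0.1,"ax":0,"ay":0,"az":0},{"x":0,"y":0,"z":0.1,"ax":0,"ay":0,"az":0},{"x":0,"y":0,"z":0.05,"ax":0,"ay":0,"az":0},{"x":-0.03,"y":0.06,"z":0,"ax":0,"ay":0,"az":0},{"x":-0.03,"y":0.06,"z":0,"ax":0,"ay":0,"az":0},{"x":-0.033,"y":0.06,"z":0,"ax":0,"ay":0,"az":0},{"x":0,"y":0,"z":0,"ax":0,"ay":0,"az":0}]'
python3 -m handwheel '[{"x":0,"y":0,"z":0,"ax":0,"ay":0,"az":0},{"x":0,"y":0,"z":0,"ax":0,"ay":0,"az":0},{"x":0,"y":0,"z":0,"ax":0,"ay":0,"az":0},{"x":0,"y":0,"z":-0.05,"ax":0,"ay":0,"az":0},{"x":0,"y":0,"z":-0.1,"ax":0,"ay":0,"az":0},{"x":0,"y":0,"z":-0.1,"ax":0,"ay":0,"az":0},{"x":0,"y":0,"z":-0.03,"ax":0,"ay":0,"az":0},{"x":0,"y":0,"z":0,"ax":0,"ay":0,"az":0}]' -1
python3 - <<'E'
import numpy as np
p0=np.array([473,-13.]);ax=np.array([558,-38.])
for f in(2,10,20,30,40,50,60,70,78,84,88,90):
    a=np.radians(f+2.25);d=-np.array([np.cos(a),np.sin(a)]);n=np.array([-np.sin(a),np.cos(a)])
    p=ax+85*d+n*(-1.5+11*abs(np.sin(a))+14.5*abs(np.cos(a))); print(f,p.round(1),((p-p0)/200).round(3));p0=p
E
```

```text
clock: 9.95
position: [471.4, -11.7, 150.0]
ee_rot: [1.0, 0.029, -0.001, 0.0]
contact_force: [1.0, 0.0, -0.7]
gripper_width: 55.4
grasp_force: 0.0
clock: 10.75
position: [472.3, -13.5, 93.5]
ee_rot: [1.0, 0.028, -0.001, 0.0]
contact_force: [0.2, 0.0, 0.7]
gripper_width: 0.2
grasp_force: 0.0
2 [472.2 -30.6] [-0.004 -0.088]
10 [471.8 -41.4] [-0.002 -0.054]
20 [473.2 -55.3] [ 0.007 -0.07 ]
30 [477.2 -69.3] [ 0.02 -0.07]
40 [483.9 -82.8] [ 0.033 -0.068]
50 [493.3 -95.4] [ 0.047 -0.063]
60 [ 505.2 -106.2] [ 0.06  -0.054]
70 [ 519.3 -114.9] [ 0.071 -0.043]
78 [ 532.  -119.8] [ 0.063 -0.025]
84 [ 542.  -122.1] [ 0.05  -0.012]
88 [ 548.8 -123. ] [ 0.034 -0.005]
90 [ 551.3 -123.3] [ 0.012 -0.001]
```

```bash
python3 -m handwheel '[{"x":0,"y":-0.03,"z":0,"ax":0,"ay":0,"az":0},{"x":-0.002,"y":-0.03,"z":0,"ax":0,"ay":0,"az":0},{"x":-0.001,"y":-0.03,"z":0,"ax":0,"ay":0,"az":0},{"x":-0.001,"y":-0.03,"z":0,"ax":0,"ay":0,"az":0},{"x":0,"y":-0.03,"z":0,"ax":0,"ay":0,"az":0},{"x":0.003,"y":-0.03,"z":0,"ax":0,"ay":0,"az":0},{"x":0.005,"y":-0.033,"z":0,"ax":0,"ay":0,"az":0},{"x":0.01,"y":-0.035,"z":0,"ax":0,"ay":0,"az":0}]'
python3 -m handwheel '[{"x":0.01,"y":-0.035,"z":0,"ax":0,"ay":0,"az":0},{"x":0.015,"y":-0.034,"z":0,"ax":0,"ay":0,"az":0},{"x":0.016,"y":-0.034,"z":0,"ax":0,"ay":0,"az":0},{"x":0.022,"y":-0.033,"z":0,"ax":0,"ay":0,"az":0},{"x":0.025,"y":-0.03,"z":0,"ax":0,"ay":0,"az":0},{"x":0.03,"y":-0.028,"z":0,"ax":0,"ay":0,"az":0},{"x":0.03,"y":-0.026,"z":0,"ax":0,"ay":0,"az":0},{"x":0.025,"y":-0.018,"z":0,"ax":0,"ay":0,"az":0}]'
python3 - <<'E'
from h import *
im=save("scene","s6.png"); w=save("wrist","w6.png")
o=np.zeros((400,800,3),np.uint8); o[:,:500]=cv2.resize(w,(500,312))[:312].repeat(1,0) if 0 else cv2.copyMakeBorder(cv2.resize(w,(500,312)),0,88,0,0,0)
o[:300,500:]=cv2.resize(im[150:250,300:400],(300,300),interpolation=cv2.INTER_CUBIC); cv2.imwrite('pics/m6.png',o)
E
```

```text
clock: 11.55
position: [475.8, -63.2, 94.7]
ee_rot: [1.0, 0.028, -0.0, 0.0]
contact_force: [0.5, 0.4, 0.7]
gripper_width: 0.2
grasp_force: 0.1
clock: 12.35
position: [511.0, -110.7, 94.6]
ee_rot: [1.0, 0.028, 0.0, 0.0]
contact_force: [0.4, -0.4, 0.2]
gripper_width: -0.1
grasp_force: 0.1
```

View pics/m6.png

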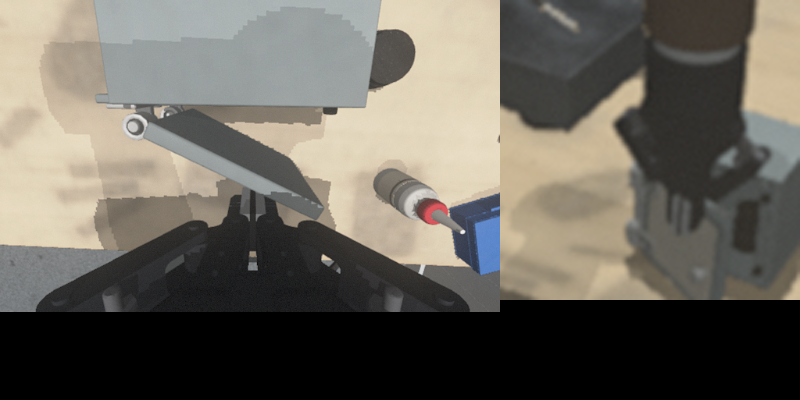

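The wrist view shows the door about two-thirds shut, with the ring still on its pin and the finger on the outer face; the oiler is well clear. I'll continue slowly.

```bash
python3 -m handwheel '[{"x":0.025,"y":-0.015,"z":0,"ax":0,"ay":0,"az":0},{"x":0.025,"y":-0.014,"z":0,"ax":0,"ay":0,"az":0},{"x":0.025,"y":-0.01,"z":0,"ax":0,"ay":0,"az":0},{"x":0.025,"y":-0.008,"z":0,"ax":0,"ay":0,"az":0},{"x":0.02,"y":-0.006,"z":0,"ax":0,"ay":0,"az":0},{"x":0.02,"y":-0.004,"z":0,"ax":0,"ay":0,"az":0},{"x":0.015,"y":-0.003,"z":0,"ax":0,"ay":0,"az":0},{"x":0.01,"y":0,"z":0,"ax":0,"ay":0,"az":0}]'
```

```text
clock: 13.25
position: [543.6, -122.3, 94.7]
ee_rot: [1.0, 0.028, -0.0, 0.0]
contact_force: [-0.8, -0.2, -0.3]
gripper_width: 0.1
grasp_force: 0.1
```

```bash
python3 -m handwheel '[{"x":0.008,"y":0,"z":0,"ax":0,"ay":0,"az":0},{"x":0.008,"y":0,"z":0,"ax":0,"ay":0,"az":0},{"x":0.006,"y":0,"z":0,"ax":0,"ay":0,"az":0},{"x":0.005,"y":0,"z":0,"ax":0,"ay":0,"az":0},{"x":0.004,"y":0,"z":0,"ax":0,"ay":0,"az":0},{"x":0,"y":0,"z":0,"ax":0,"ay":0,"az":0},{"x":0,"y":0,"z":0,"ax":0,"ay":0,"az":0},{"x":0,"y":0,"z":0,"ax":0,"ay":0,"az":0}]'
python3 - <<'E'
from h import *
s=arm.read_state(); print(s["position"],s["contact_force"])
w=save("wrist","w7.png"); c=cam("wrist"); np.savez('w7.npz',K=c[0],P=c[1],M=c[2])
# predicted shut outer top edge (z118) for angles off shut
for off in(0,2,5,8):
    a=np.radians(92.25-off);d=-np.array([np.cos(a),np.sin(a)]);n=np.array([-np.sin(a),np.cos(a)]);ax=np.array([558,-38.])
    print(off,[proj("",[*(ax+r*d-1.5*n),118],c).round(1).tolist() for r in(25,60,110)])
g=cv2.GaussianBlur(cv2.cvtColor(w,cv2.COLOR_BGR2GRAY),(3,3),0)
for r in(25,60,110):
    u=int(proj("",[558+r*.04,-38-r,118],c)[0]); print(u,[(v,int(g[v,u])) for v in range(90,180,2)])
E
```

```text
clock: 14.05
position: [549.5, -122.3, 94.7]
ee_rot: [1.0, 0.028, -0.0, -0.0]
contact_force: [-0.5, -0.6, 0.3]
gripper_width: -0.3
grasp_force: 0.0
[ 549.54239742 -122.2537919    94.70410019] [-0.52853885 -0.56581415  0.34281696]
0 [[190.8, 250.5], [271.3, 251.8], [386.0, 253.7]]
2 [[191.1, 252.3], [271.5, 256.2], [385.3, 261.7]]
5 [[191.4, 255.0], [271.4, 262.7], [383.7, 273.4]]
8 [[191.5, 257.8], [271.0, 269.0], [381.5, 284.7]]
191 [(90, 154), (92, 154), (94, 153), (96, 153), (98, 154), (100, 155), (102, 154), (104, 155), (106, 155), (108, 156), (110, 156), (112, 155), (114, 154), (116, 155), (118, 155), (120, 154), (122, 153), (124, 153), (126, 154), (128, 153), (130, 154), (132, 154), (134, 153), (136, 154), (138, 154), (140, 153), (142, 154), (144, 154), (146, 153), (148, 154), (150, 154), (152, 154), (154, 154), (156, 154), (158, 154), (160, 153), (162, 155), (164, 155), (166, 154), (168, 155), (170, 154), (172, 155), (174, 156), (176, 156), (178, 156)]
271 [(90, 156), (92, 156), (94, 157), (96, 156), (98, 157), (100, 157), (102, 157), (104, 157), (106, 157), (108, 157), (110, 
[... 253 characters left out ...]
56), (154, 157), (156, 156), (158, 155), (160, 155), (162, 155), (164, 155), (166, 155), (168, 155), (170, 155), (172, 154), (174, 156), (176, 155), (178, 155)]
385 [(90, 158), (92, 159), (94, 160), (96, 159), (98, 160), (100, 158), (102, 159), (104, 158), (106, 158), (108, 158), (110, 158), (112, 158), (114, 158), (116, 158), (118, 157), (120, 157), (122, 157), (124, 157), (126, 157), (128, 157), (130, 156), (132, 156), (134, 157), (136, 156), (138, 156), (140, 156), (142, 157), (144, 157), (146, 158), (148, 157), (150, 159), (152, 158), (154, 157), (156, 157), (158, 157), (160, 156), (162, 157), (164, 157), (166, 157), (168, 158), (170, 157), (172, 157), (174, 157), (176, 157), (178, 158)]
```

Run:
```python
import cv2
g=cv2.GaussianBlur(cv2.cvtColor(cv2.imread('pics/w7.png'),cv2.COLOR_BGR2GRAY),(3,3),0)
for u in(185,200,225,250,350,370,380,395): print(u,[int(g[v,u]) for v in range(214,296,2)])
```

```text
185 [154, 154, 155, 154, 154, 153, 110, 119, 149, 155, 155, 153, 152, 151, 151, 150, 149, 124, 107, 104, 103, 105, 106, 106, 108, 109, 110, 113, 116, 117, 117, 117, 118, 118, 117, 116, 112, 112, 112, 113, 112]
200 [153, 154, 154, 154, 154, 153, 114, 103, 143, 153, 153, 153, 153, 152, 152, 151, 150, 131, 119, 117, 117, 117, 115, 115, 115, 114, 116, 116, 117, 118, 119, 118, 118, 117, 117, 116, 114, 114, 115, 115, 116]
225 [153, 154, 153, 152, 153, 153, 127, 92, 129, 150, 153, 153, 153, 153, 152, 152, 152, 145, 119, 112, 112, 110, 110, 108, 106, 105, 106, 105, 104, 104, 103, 103, 101, 101, 100, 99, 100, 103, 100, 62, 42]
250 [153, 153, 153, 151, 151, 153, 136, 87, 108, 145, 154, 155, 153, 153, 152, 151, 151, 150, 128, 120, 119, 119, 120, 119, 119, 117, 117, 117, 120, 121, 121, 121, 121, 116, 75, 44, 45, 45, 48, 58, 52]
350 [156, 156, 154, 154, 154, 154, 154, 120, 85, 84, 126, 151, 157, 157, 156, 157, 130, 99, 101, 96, 70, 46, 48, 49, 49, 51, 47, 45, 46, 47, 44, 43, 43, 44, 46, 44, 42, 40, 39, 40, 39]
370 [156, 156, 156, 155, 156, 157, 156, 132, 88, 86, 109, 147, 157, 158, 159, 158, 153, 109, 102, 101, 105, 129, 128, 127, 128, 128, 128, 130, 131, 130, 131, 132, 134, 135, 137, 138, 137, 131, 58, 42, 43]
380 [155, 155, 155, 155, 155, 156, 156, 142, 91, 84, 101, 144, 158, 159, 158, 158, 158, 154, 156, 131, 102, 136, 137, 136, 137, 138, 137, 137, 138, 137, 137, 140, 140, 141, 141, 141, 138, 122, 104, 51, 44]
395 [157, 157, 157, 157, 157, 157, 157, 142, 87, 86, 93, 133, 154, 158, 159, 159, 159, 157, 157, 157, 146, 139, 143, 143, 142, 141, 140, 143, 141, 142, 141, 141, 141, 140, 90, 49, 50, 47, 49, 50, 46]
```

The measured door top edge is within about 1° of the cabinet front, so the door is shut. I'll back away and check it stays that way.

```bash
python3 -m handwheel '[{"x":-0.02,"y":0,"z":0,"ax":0,"ay":0,"az":0},{"x":-0.05,"y":0,"z":0,"ax":0,"ay":0,"az":0},{"x":-0.08,"y":0,"z":0,"ax":0,"ay":0,"az":0},{"x":-0.08,"y":0,"z":0.03,"ax":0,"ay":0,"az":0},{"x":-0.03,"y":0,"z":0.1,"ax":0,"ay":0,"az":0},{"x":0,"y":0,"z":0.1,"ax":0,"ay":0,"az":0},{"x":0,"y":0,"z":0.05,"ax":0,"ay":0,"az":0},{"x":0,"y":0,"z":0,"ax":0,"ay":0,"az":0}]'
python3 - <<'E'
from h import *
w=save("wrist","w8.png"); c=cam("wrist")
g=cv2.GaussianBlur(cv2.cvtColor(w,cv2.COLOR_BGR2GRAY),(3,3),0).astype(int)
for off in(0,4,8):
    a=np.radians(92.25-off);d=-np.array([np.cos(a),np.sin(a)]);n=np.array([-np.sin(a),np.cos(a)]);ax=np.array([558,-38.])
    print(off,[proj("",[*(ax+r*d-1.5*n),118],c).round(1).tolist() for r in(25,60,110)])
for r in(25,60,105):
    u,v=proj("",[558+r*.04,-38-r,118],c).astype(int); print(u,v-26,[int(g[k,u]) for k in range(max(v-26,0),v+40,2)])
print(arm.read_state()["clock"])
E
```

```text
clock: 14.9
position: [498.1, -122.2, 152.2]
ee_rot: [1.0, 0.028, 0.002, -0.0]
contact_force: [-0.0, 1.1, -0.3]
gripper_width: -0.1
grasp_force: 0.0
0 [[226.9, 123.3], [288.8, 124.5], [376.9, 126.1]]
4 [[227.2, 126.5], [288.8, 132.1], [375.7, 139.9]]
8 [[227.3, 129.7], [288.3, 139.5], [373.6, 153.2]]
227 100 [121, 71, 70, 79, 108, 151, 159, 157, 154, 152, 149, 148, 130, 108, 123, 113, 116, 149, 169, 173, 175, 177, 180, 180, 181, 180, 180, 180, 181, 181, 180, 180, 181]
288 101 [119, 93, 97, 89, 99, 101, 100, 141, 156, 156, 156, 155, 153, 152, 138, 114, 115, 116, 116, 115, 116, 116, 116, 150, 179, 177, 177, 179, 195, 191, 185, 178, 177]
368 102 [132, 75, 69, 79, 112, 115, 117, 117, 116, 113, 142, 156, 156, 156, 155, 155, 154, 139, 114, 118, 118, 118, 118, 119, 118, 118, 153, 181, 180, 185, 199, 200, 199]
14.95
```

The bumpers have pushed the door back to about 3° (0.05 rad). I'll wait and see whether it has come to rest.

```bash
python3 -m handwheel '[{"x":0,"y":0,"z":0,"ax":0,"ay":0,"az":0},{"x":0,"y":0,"z":0,"ax":0,"ay":0,"az":0},{"x":0,"y":0,"z":0,"ax":0,"ay":0,"az":0},{"x":0,"y":0,"z":0,"ax":0,"ay":0,"az":0},{"x":0,"y":0,"z":0,"ax":0,"ay":0,"az":0},{"x":0,"y":0,"z":0,"ax":0,"ay":0,"az":0},{"x":0,"y":0,"z":0,"ax":0,"ay":0,"az":0},{"x":0,"y":0,"z":0,"ax":0,"ay":0,"az":0}]'
python3 - <<'E'
from h import *
w=save("wrist","w9.png"); c=cam("wrist")
g=cv2.GaussianBlur(cv2.cvtColor(w,cv2.COLOR_BGR2GRAY),(3,3),0).astype(int)
L=[]
for u in(230,260,290,330,365):
    col=g[100:160,u]; i=[k for k in range(8,55) if col[k]>134 and col[k+1]<=134]; v=100+i[0]+(col[i[0]]-134)/(col[i[0]]-col[i[0]+1]); L.append(ray("",u,v,118,c)[:2])
    j=[k for k in range(0,30) if col[k]<100][0]; print(u,round(v,1),'cabedge',100+j)
L=np.array(L); s=np.polyfit(L[:,1],L[:,0],1)[0]; print("door yaw vs y axis deg",np.degrees(np.arctan(-s)))
E
```

```text
clock: 15.75
position: [497.6, -122.3, 150.7]
ee_rot: [1.0, 0.028, 0.0, -0.0]
contact_force: [0.3, -0.3, 0.6]
gripper_width: 0.2
grasp_force: 0.0
230 123.1 cabedge 100
260 125.7 cabedge 100
290 128.5 cabedge 101
330 131.9 cabedge 102
365 134.9 cabedge 102
door yaw vs y axis deg -1.5867654446214492
```

The door sits at about 3.8° (0.067 rad). That is within the limit, but I'd like more margin, so I'll press it lightly again and draw back slowly.

```bash
python3 -m handwheel '[{"x":0,"y":0,"z":-0.08,"ax":0,"ay":0,"az":0},{"x":0,"y":0,"z":-0.12,"ax":0,"ay":0,"az":0},{"x":0,"y":0,"z":-0.08,"ax":0,"ay":0,"az":0},{"x":0.04,"y":0,"z":0,"ax":0,"ay":0,"az":0},{"x":0.06,"y":0,"z":0,"ax":0,"ay":0,"az":0},{"x":0.06,"y":0,"z":0,"ax":0,"ay":0,"az":0},{"x":0.025,"y":0,"z":0,"ax":0,"ay":0,"az":0},{"x":0,"y":0,"z":0,"ax":0,"ay":0,"az":0}]'
python3 -m handwheel '[{"x":0.015,"y":0,"z":0,"ax":0,"ay":0,"az":0},{"x":0.015,"y":0,"z":0,"ax":0,"ay":0,"az":0},{"x":0.01,"y":0,"z":0,"ax":0,"ay":0,"az":0},{"x":0.01,"y":0,"z":0,"ax":0,"ay":0,"az":0},{"x":0.008,"y":0,"z":0,"ax":0,"ay":0,"az":0},{"x":0.005,"y":0,"z":0,"ax":0,"ay":0,"az":0},{"x":0,"y":0,"z":0,"ax":0,"ay":0,"az":0},{"x":0,"y":0,"z":0,"ax":0,"ay":0,"az":0}]'
```

```text
clock: 16.6
position: [536.1, -122.2, 95.2]
ee_rot: [1.0, 0.028, 0.001, 0.0]
contact_force: [-0.0, -0.2, -0.1]
gripper_width: 0.1
grasp_force: 0.0
clock: 17.4
position: [547.1, -122.3, 94.7]
ee_rot: [1.0, 0.028, -0.0, -0.0]
contact_force: [-0.1, -0.2, 0.2]
gripper_width: 0.2
grasp_force: 0.0
```

```bash
python3 -m handwheel '[{"x":0.004,"y":0,"z":0,"ax":0,"ay":0,"az":0},{"x":0.003,"y":0,"z":0,"ax":0,"ay":0,"az":0},{"x":0,"y":0,"z":0,"ax":0,"ay":0,"az":0},{"x":0,"y":0,"z":0,"ax":0,"ay":0,"az":0},{"x":-0.002,"y":0,"z":0,"ax":0,"ay":0,"az":0},{"x":-0.002,"y":0,"z":0,"ax":0,"ay":0,"az":0},{"x":-0.002,"y":0,"z":0,"ax":0,"ay":0,"az":0},{"x":-0.002,"y":0,"z":0,"ax":0,"ay":0,"az":0}]'
python3 -m handwheel '[{"x":-0.002,"y":0,"z":0,"ax":0,"ay":0,"az":0},{"x":-0.003,"y":0,"z":0,"ax":0,"ay":0,"az":0},{"x":-0.005,"y":0,"z":0,"ax":0,"ay":0,"az":0},{"x":-0.02,"y":0,"z":0,"ax":0,"ay":0,"az":0},{"x":-0.05,"y":0,"z":0,"ax":0,"ay":0,"az":0},{"x":-0.08,"y":0,"z":0,"ax":0,"ay":0,"az":0},{"x":-0.08,"y":0,"z":0,"ax":0,"ay":0,"az":0},{"x":-0.02,"y":0,"z":0,"ax":0,"ay":0,"az":0}]'
python3 -m handwheel '[{"x":0,"y":0,"z":0.08,"ax":0,"ay":0,"az":0},{"x":0,"y":0,"z":0.12,"ax":0,"ay":0,"az":0},{"x":0,"y":0,"z":0.08,"ax":0,"ay":0,"az":0},{"x":0,"y":0,"z":0,"ax":0,"ay":0,"az":0},{"x":0,"y":0,"z":0,"ax":0,"ay":0,"az":0},{"x":0,"y":0,"z":0,"ax":0,"ay":0,"az":0},{"x":0,"y":0,"z":0,"ax":0,"ay":0,"az":0},{"x":0,"y":0,"z":0,"ax":0,"ay":0,"az":0}]'
python3 - <<'E'
from h import *
w=save("wrist","w10.png"); c=cam("wrist")
g=cv2.GaussianBlur(cv2.cvtColor(w,cv2.COLOR_BGR2GRAY),(3,3),0).astype(int)
L=[];C=[]
for u in(230,260,290,330,365):
    col=g[85:160,u]; i=[k for k in range(20,70) if col[k]>134 and col[k+1]<=134]; v=85+i[0]+(col[i[0]]-134)/(col[i[0]]-col[i[0]+1]); L.append(ray("",u,v,118,c)[:2])
    d=np.diff(col[:30]); vc=85+np.argmin(d); C.append(ray("",u,vc,122,c)[:2]); print(u,round(v,1),vc)
f=lambda L:np.degrees(np.arctan(-np.polyfit(np.array(L)[:,1],np.array(L)[:,0],1)[0])); print(f(L),f(C),np.mean(L,0))
t=save("top","t2.png")
E
```

```text
clock: 18.2
position: [547.0, -122.3, 94.7]
ee_rot: [1.0, 0.028, 0.0, 0.0]
contact_force: [-0.4, 0.4, -0.9]
gripper_width: -0.1
grasp_force: 0.0
clock: 19.0
position: [492.5, -122.3, 94.6]
ee_rot: [1.0, 0.028, -0.001, -0.0]
contact_force: [0.2, -0.4, -0.3]
gripper_width: -0.2
grasp_force: 0.0
clock: 19.8
position: [494.6, -122.3, 149.9]
ee_rot: [1.0, 0.028, -0.001, 0.0]
contact_force: [-0.3, -0.1, 0.6]
gripper_width: -0.2
grasp_force: 0.0
230 116.7 92
260 118.9 93
290 121.1 93
330 123.5 94
365 126.5 95
-0.6550834415194936 2.1674964672437156 [ 561.02452427 -101.66358562]
```

The door is at rest 2.8° (0.05 rad) from the cabinet front, with the hand clear, so I'm handing it in.

```bash
python3 -c "
from bench import arm
print(arm.job_done())"
```

```text
the job is handed in; nothing more can be done
None
```

The door is back on both pins, released and swung shut to about 0.05 rad from the cabinet front; I handed the job in at about 20 s, and the hand-in gave no verdict.

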